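Seal the jars of the set in order

TASK

Seal the three round storage jars on the shop counter by pressing the button on each lid all the way down, gently, with the fingertips: the tallest jar first, then the middle one, then the shortest. Leave the square jar's button up, and do not lift or shove any jar or disturb the other things on the counter.

Things in the scene. Friction and masses are not known exactly. Their poses are not given: they have to be found in the camera images.
- tall_jar: the tall storage jar (round, 84 mm across, 160 mm high to the top of its lid, 0.35 to 1.1 kg), white ceramic with a flat brown wooden lid, standing loose on the counter; origin at the centre of its underside, z up. One of the set of three round jars.
- tall_button (a joint): push button in the middle of the tall jar's lid; value in m: 0 up (unsealed), 0.012 fully down (sealed). It goes straight down against a steady drag of about 2.5 to 3 N, does not spring back and stays where it is left.
- tall_top (a point): centre of the top of the tall jar's button: a black rubber cap 32 mm across, its top 21 mm above the lid when up, 9 mm when fully down. The cap is cushioned by a spring of 2.5 N per mm, not counted in the button's value: it gives 1 mm while the button moves and up to 7 mm (17 N) once the button is at the bottom, then stops hard; it springs back when let go.
- middle_jar: the middle storage jar (round, 84 mm across, 130 mm high to the top of its lid, 0.35 to 1.1 kg), white ceramic with a flat brown wooden lid, standing loose on the counter; origin at the centre of its underside, z up. One of the set of three round jars.
- middle_button (a joint): push button in the middle of the middle jar's lid; value in m: 0 up (unsealed), 0.012 fully down (sealed). It goes straight down against a steady drag of about 2.5 to 3 N, does not spring back and stays where it is left.
- middle_top (a point): centre of the top of the middle jar's button: a black rubber cap 32 mm across, its top 21 mm above the lid when up, 9 mm when fully down. The cap is cushioned by a spring of 2.5 N per mm, not counted in the button's value: it gives 1 mm while the button moves and up to 7 mm (17 N) once the button is at the bottom, then stops hard; it springs back when let go.
- short_jar: the short storage jar (round, 84 mm across, 100 mm high to the top of its lid, 0.35 to 1.1 kg), white ceramic with a flat brown wooden lid, standing loose on the counter; origin at the centre of its underside, z up. One of the set of three round jars.
- short_button (a joint): push button in the middle of the short jar's lid; value in m: 0 up (unsealed), 0.012 fully down (sealed). It goes straight down against a steady drag of about 2.5 to 3 N, does not spring back and stays where it is left.
- short_top (a point): centre of the top of the short jar's button: a black rubber cap 32 mm across, its top 21 mm above the lid when up, 9 mm when fully down. The cap is cushioned by a spring of 2.5 N per mm, not counted in the button's value: it gives 1 mm while the button moves and up to 7 mm (17 N) once the button is at the bottom, then stops hard; it springs back when let go.
- square_jar: the square storage jar (square, 80 mm a side, 115 mm high to the top of its lid, 0.35 to 1.1 kg), white ceramic with a flat brown wooden lid, standing loose on the counter; origin at the centre of its underside, z up. It belongs to another set.
- square_button (a joint): push button in the middle of the square jar's lid; value in m: 0 up (unsealed), 0.012 fully down (sealed). It goes straight down against a steady drag of about 2.5 to 3 N, does not spring back and stays where it is left.
- square_top (a point): centre of the top of the square jar's button: a black rubber cap 32 mm across, its top 21 mm above the lid when up, 9 mm when fully down. The cap is cushioned by a spring of 2.5 N per mm, not counted in the button's value: it gives 1 mm while the button moves and up to 7 mm (17 N) once the button is at the bottom, then stops hard; it springs back when let go.
- egg_cup: blue ceramic egg cup, 48 mm across, 62 mm high, loose bystander; origin at the centre of its underside
- salt_shaker: steel salt shaker, 42 mm across, 85 mm high, loose bystander; origin at the centre of its underside
- candlestick: brass candlestick, 90 mm across the foot, 175 mm high, loose bystander; origin at the centre of its underside
- decanter: green glass decanter, 76 mm across, 165 mm high, loose bystander; origin at the centre of its underside
- mug: blue ceramic mug, 76 mm across, 85 mm high, loose bystander; origin at the centre of its underside
- silver_bowl: steel bowl, 110 mm across, 45 mm high, loose bystander; origin at the centre of its underside
- spoon: steel spoon lying flat, loose bystander; origin at the centre of its underside

How it is judged:
By the outcome, as a careful person would: the job done as asked, in the order asked, and still so for the second after the job is handed in, with the robot touching nothing.
It also fails if it takes over 46 s, if anything falls off the work surface, if the arm or the gripper's body presses on something with over 40 N, if the wrist force passes 120 N, or if a joint passes its speed limit or range.

ROBOT

A 6-joint arm with a two-finger parallel gripper is mounted at the origin on the work surface. World frame = base frame: x ahead of the robot, y to its left, z up, the work surface at z = 0. Lengths are in m, angles in degrees, forces in N, time in s.
With the tool pointing down it reaches from about 0.3 to 0.75 m from the base axis. Payload 8.5 kg.
Tool frame: the origin (TCP) lies between the finger pads; the fingertips stand env.finger_overhang ahead of it and the grasp point (between the pads) lies 2 mm behind it (env.finger_overhang is the distance from the TCP to the fingertips, in m); z points along the fingers, y is the line along which they close (so a half turn about z gives the same grasp; the last joint's range is limited). The gripper opens to 85 mm and grips with 20 to 120 N. Pads are 22 mm wide; open, the fingers measure 114 mm over their backs; the gripper's body (76 mm by 85 mm) begins 54 mm behind the grasp point. The pads swing forward as they close: fully open they stand 13 mm farther back than shut.
Start: joints at [-75.82, 21.807, 74.336, -0, 83.858, -12.336], TCP at [0.246, -0.492, 0.248] pointing down, gripper open.
Joint ranges: [-178.18, 178.18], [-50.72, 133.34], [12.68, 142.11], [-81.47, 261.47], [9.98, 163.14], [-165.26, 165.26]. Speed limits (degrees/s): [136.94, 136.94, 180, 180, 180, 180].

INTERFACE

Orientations are given as a 3x3 rotation matrix whose columns are the frame's x, y, z axes.
In Python, from rig import env gives the robot as it stands. The module is installed in compiled form; this text tells all that it offers.
- The arm moves only by the tool jog_arm, never from a script. Its arguments are lists of equal length, an entry for each row: "hand": the finger opening in m, from 0 to 0.0854; "travel": the shift along the world's x, y, z in m, a list of three; "yaw": the turn about the world's z in rad. A call has exactly 5 rows; each row shifts and turns the commanded pose from where the row before left it; what a row does not reach is not made up. A row lasts 1/8 s, in which the tool goes at most 62.5 mm and 10.7 degrees, less where a joint would pass 70% of its speed; a pose out of reach is approached as far as the arm can. A call is refused whole if a number of a shift passes 0.0625 or a number of a turn 0.188, either way. A call with a gripper value outside its range is refused whole. The fingers move at their own pace and stop on an object; "grip_force" is the grip in N (left out, the last holds). Time passes only in rows, so rows that do not move let the fingers close, or fill a call up. It gives the time, the measured TCP pose, the force, the opening and the grip force at its end, in the units of the state.
- env.observe(): the state, without advancing time (a new reading comes with each control period).
- env.get_image(name): name is "scene" or "top" or "wrist"; returns the picture (420x560x3 uint8, red, green, blue); there is no depth.
- env.calibration(name): a dict with "fx", "fy", "cx", "cy" (pixels), "position" and "rotation" of the camera in the world; the wrist camera has in their place "hand_eye" (4x4, takes a point from camera to tool coordinates, whose origin is the TCP and whose axes are the flange's). Camera axes: x right, y down, z forward; pixel columns grow to the right and rows downward; lengths in m; the calibration is good to about 2 mm. A picture is of the moment at which its call begins: read the wrist's pose just before it. calibration takes no time and is no camera call.
- env.close_job(): hands the job in; it is judged then, once.
The state is a dict: "time_s": time; "q": joint angles; "qvel": joint speeds; "joint_efforts": joint torques, N m; "position": TCP position; "tool_rot": TCP orientation; "ft_force": force on the tool from outside, world axes, zero at the start; "wrist_torque": the same for the moment, N m; "grip_width": finger opening in m; "gripper_force": force on a finger pad.
Only numpy, scipy, OpenCV 4.12 (cv2) and the standard library are available. Lean on these libraries where they do the work, as an engineer would, in place of code of your own. Each camera call takes 0.05 s, during which the arm holds its last target. There are 200 camera calls.

## Working session

There is one attempt and no reset: what is moved stays moved. The work goes in short steps, Python scripts to look and compute and a tool call to move; the robot and the scene stay as the last step left them, time stands still between calls to the robot, and variables do not carry over. Pictures are saved under pics/ and viewed, at most 10 in all, crops included, and the job is handed in when it is done.

Besides the shell and the picture viewer there is one more tool, called after ">>>" as name([rows], argument=value, ...), one row to a line, values as JSON. jog_arm: Moves the arm, as the interface text tells. Its arguments: {"type":"object","properties":{"hand":{"type":"array"},"travel":{"type":"array"},"yaw":{"type":"array"},"grip_force":{"type":"number"}},"required":["hand","travel","yaw"]}

```bash
mkdir -p pics; python3 - <<'E'
from rig import env
import cv2,json
print(env.finger_overhang)
for n in("scene","top"):
    cv2.imwrite(f"pics/{n}0.png",env.get_image(n)[:,:,::-1]); print(n,env.calibration(n))
print(env.calibration("wrist")); print(env.observe())
E
```

```text
0.017
scene {'fx': 401.31391308074524, 'fy': 401.31391308074524, 'cx': 284.2096014995389, 'cy': 203.6577031860559, 'position': array([ 1.17689933, -0.08554456,  0.96219785]), 'rotation': array([[ 0.05542537,  0.80401221, -0.59202398],
       [ 0.9984563 , -0.04677604,  0.02995031],
       [-0.00361212, -0.59277008, -0.80536363]])}
top {'fx': 408.85241062576466, 'fy': 408.85241062576466, 'cx': 290.1471715179375, 'cy': 208.61594965694425, 'position': array([ 0.40145116, -0.06198963,  1.41814438]), 'rotation': array([[ 0.00696716, -0.99134223,  0.13111845],
       [-0.9999159 , -0.00547224,  0.01175816],
       [-0.01093885, -0.13118934, -0.99129698]])}
{'fx': 350.6586697364945, 'fy': 350.6586697364945, 'cx': 279.856410593842, 'cy': 210.20573736877873, 'hand_eye': array([[ 2.61762943e-04, -9.50744049e-01, -3.09976910e-01,
         7.91976252e-02],
       [ 9.99999231e-01, -1.26917537e-04,  1.23373330e-03,
        -4.31260297e-04],
       [-1.21230610e-03, -3.09976995e-01,  9.50743285e-01,
        -1.25635320e-01],
       [ 0.00000000e+00,  0.00000000e+00,  0.00000000e+00,
         1.00000000e+00]])}
{'time_s': 0.1, 'q': array([-7.58189252e+01,  2.18373375e+01,  7.43785633e+01,  9.87902964e-04,
        8.38574588e+01, -1.23343473e+01]), 'qvel': array([-0.04500711, -0.05257875, -0.10103937, -0.02447989,  0.01462576,
        0.00922341]), 'joint_efforts': array([ 3.89423090e-03, -4.49217546e+01, -2.31657994e+01, -1.67097428e-04,
        3.62300714e-03,  1.38059829e-05]), 'position': array([ 0.24549711, -0.49191064,  0.24778243]), 'tool_rot': array([[ 8.94815099e-01,  4.46436838e-01, -2.97052543e-04],
       [ 4.46436843e-01, -8.94814279e-01,  1.24554867e-03],
       [ 2.90251951e-04, -1.24715095e-03, -9.99999180e-01]]), 'ft_force': array([-0.49170374, -0.47442032, -1.09029127]), 'wrist_torque': array([-0.01249893,  0.05637061,  0.04080353]), 'gripper_force': 0.0, 'grip_width': 0.08558808842844277}
```

View pics/scene0.png

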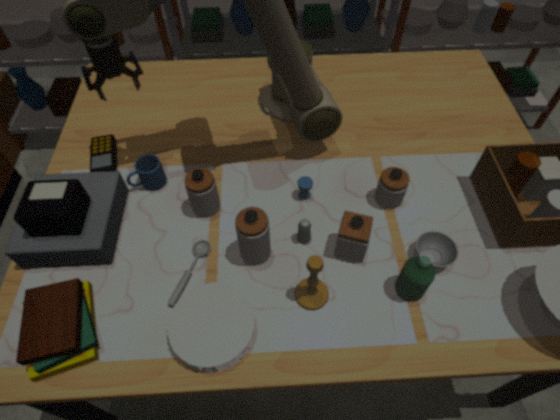

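View pics/top0.png

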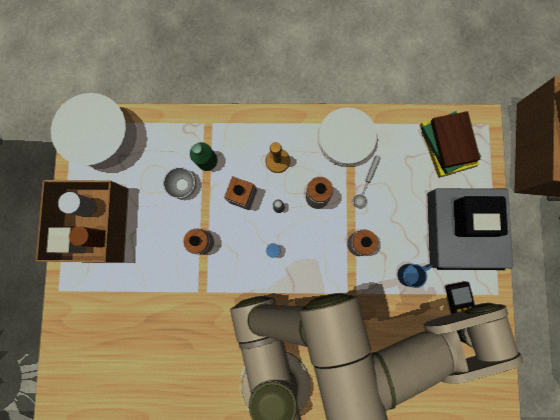

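Scene view: round jars with caps at (251,215) (tallest-looking), (198,175) and (394,174); the square jar's cap is at (356,223). Top view: the same lids at (319,192), (364,243), (197,241) and the square one at (240,192). Next I'll find the caps in both views and triangulate.

```bash
cat > h.py <<'E'
from rig import env
import cv2,numpy as np
def cam(n):
    c=env.calibration(n)
    if n!="wrist": return c
    s=env.observe(); T=c["hand_eye"]; R=s["tool_rot"]
    return dict(c,position=s["position"]+R@T[:3,3],rotation=R@T[:3,:3])
def ray(c,u,v):
    d=c["rotation"]@np.array([(u-c["cx"])/c["fx"],(v-c["cy"])/c["fy"],1]); return c["position"],d/np.linalg.norm(d)
def onz(c,u,v,z):
    p,d=ray(c,u,v); return p+d*(z-p[2])/d[2]
def tri(rs):
    A=sum(np.eye(3)-np.outer(d,d) for p,d in rs); b=sum((np.eye(3)-np.outer(d,d))@p for p,d in rs)
    return np.linalg.solve(A,b)
def cap(im,u,v,r,thr=70):
    # dark blob nearest to u,v within r
    m=((im.max(2)<thr)*255).astype(np.uint8); k=np.zeros_like(m); cv2.circle(k,(u,v),r,255,-1); m&=k
    n,l,s,c=cv2.connectedComponentsWithStats(m)
    i=1+np.argmax(s[1:,4]); return c[i],s[i]
E
python3 - <<'E'
from h import *
S=cv2.imread("pics/scene0.png");T=cv2.imread("pics/top0.png")
def up(im,u,v): return cv2.resize(im[v-25:v+25,u-25:u+25],(200,200),interpolation=cv2.INTER_NEAREST)
s=[(253,218),(200,178),(394,177),(356,224)];t=[(320,190),(365,242),(197,241),(239,191)]
cv2.imwrite("pics/c.png",np.vstack([np.hstack([up(S,*p) for p in s]),np.hstack([up(T,*p) for p in t])]))
cs,ct=cam("scene"),cam("top")
for a,b,h in zip(s,t,(.18,.15,.12,.135)):
    ca,sa=cap(S,*a,14);cb,sb=cap(T,*b,11)
    print(ca,sa,cb,sb,tri([ray(cs,*ca),ray(ct,*cb)]).round(4),onz(cs,*ca,h-.004).round(4),onz(ct,*cb,h-.001).round(4))
# others (top view, approx height)
for n,p,z in(("egg",(274,251),.06),("salt",(279,206),.085),("candle",(276,146),.175),("mug",(411,275),.085)):print(n,onz(ct,*p,z).round(3))
E
```

```text
[250.40106952 216.71122995] [243 209  16  16 187] [320.27956989 187.97849462] [315 183  12  11  93] [ 0.6309 -0.1394  0.1734] [ 0.6328 -0.1387  0.176 ] [ 0.6299 -0.1395  0.179 ]
[197.47169811 173.15566038] [188 164  21  20 212] [365.93103448 241.52873563] [361 237  11  10  87] [ 0.4677 -0.2807  0.1524] [ 0.4622 -0.2814  0.146 ] [ 0.468 -0.282  0.149]
[395.34931507 174.43835616] [388 168  15  13 146] [194.72 240.39] [189 236  13  10 100] [0.4701 0.2585 0.113 ] [0.4726 0.258  0.116 ] [0.4697 0.2563 0.119 ]
[356.09039548 222.31638418] [348 215  17  15 177] [238.5106383  189.81914894] [233 185  12  11  94] [0.6321 0.1202 0.1285] [0.6337 0.1205 0.131 ] [0.6309 0.1185 0.134 ]
egg [0.439 0.007 0.06 ]
salt [ 0.586 -0.009  0.085]
candle [ 0.763 -0.002  0.175]
mug [ 0.365 -0.436  0.085]
```

View pics/c.png

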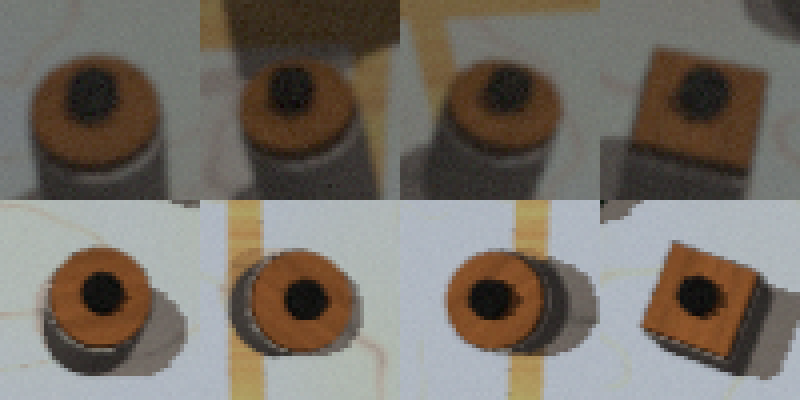

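The heights match the identities: the round caps are tall (0.630, -0.139), middle (0.468, -0.282) and short (0.470, 0.257). I'll close the fingers and travel to above the tall jar.

>>> jog_arm([
  [0.038, 0.035, 0],
  [0.038, 0.035, 0],
  [0.038, 0.035, 0],
  [0.038, 0.035, 0],
  [0.038, 0.035, 0],
], hand=[0, 0, 0, 0, 0], yaw=[0, 0, 0, 0, 0])

```text
time_s: 0.72
position: [0.4365, -0.3158, 0.2481]
tool_rot: [[0.895, 0.446, -0.0], [0.446, -0.895, 0.0], [-0.0, -0.001, -1.0]]
ft_force: [0.5, -1.4, 1.0]
grip_width: -0.0
gripper_force: 0.0
```

>>> jog_arm([
  [0.038, 0.035, 0],
  [0.038, 0.035, 0],
  [0.038, 0.035, 0],
  [0.038, 0.035, 0],
  [0, 0, 0],
], hand=[0, 0, 0, 0, 0], yaw=[0, 0, 0, 0, 0])

```text
time_s: 1.35
position: [0.5891, -0.1745, 0.2474]
tool_rot: [[0.893, 0.45, -0.001], [0.45, -0.893, 0.001], [-0.0, -0.001, -1.0]]
ft_force: [-0.5, 0.2, -0.3]
grip_width: 0.0003
gripper_force: 0.0
```

```bash
cat > w.py <<'E'
from h import *
import sys
g=list(map(float,sys.argv[2:5])) # approx x,y,z of cap top
c=cam("wrist"); im=env.get_image("wrist")[:,:,::-1]; cv2.imwrite(f"pics/{sys.argv[1]}.png",im)
q=c["rotation"].T@(np.array(g)-c["position"]); u,v=c["fx"]*q[0]/q[2]+c["cx"],c["fy"]*q[1]/q[2]+c["cy"]
print("expected px",u,v); R=int(350*.02/q[2]*1.4)
ce,s=cap(im.copy(),int(u),int(v),R); print(R,ce,s,"at",onz(c,*ce,g[2]).round(4))
o=env.observe();print(o["position"].round(4),o["ft_force"].round(2),o["time_s"])
E
python3 w.py w1 .630 -.139 .181
```

```text
expected px 255.90769449306305 147.44520223499995
51 [258.4354501  143.63677599] [ 228  115   64   58 2866] at [ 0.6325 -0.1393  0.181 ]
[ 0.5881 -0.176   0.2476] [ 0.17 -0.01 -0.24] 1.4
```

View pics/w1.png

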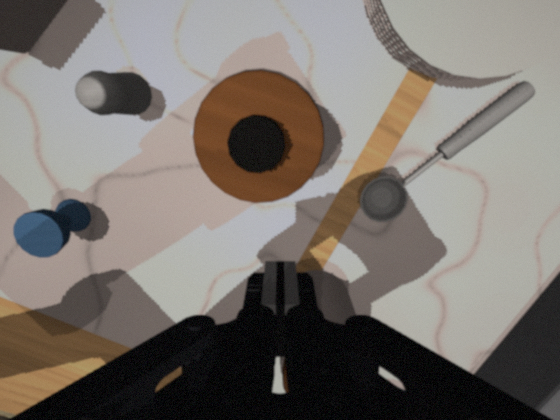

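The wrist view shows the round lid with its cap at (258,144), which puts it at about (0.631, -0.139). The fingertips are at about (280,265). I'll centre over the cap and go down to just above it.

>>> jog_arm([
  [0.022, 0.018, 0],
  [0.021, 0.019, 0],
  [0, 0, -0.02],
  [0, 0, -0.017],
  [0, 0, -0.006],
], hand=[0, 0, 0, 0, 0], yaw=[0, 0, 0, 0, 0])

```text
time_s: 2.02
position: [0.6297, -0.141, 0.2043]
tool_rot: [[0.895, 0.445, -0.002], [0.445, -0.895, 0.001], [-0.002, -0.002, -1.0]]
ft_force: [0.3, -0.0, 0.8]
grip_width: 0.0001
gripper_force: 0.0
```

>>> jog_arm([
  [0, 0, -0.002],
  [0, 0, -0.002],
  [0, 0, -0.002],
  [0, 0, 0],
  [0, 0, 0],
], hand=[0, 0, 0, 0, 0], yaw=[0, 0, 0, 0, 0])

```text
time_s: 2.65
position: [0.6306, -0.1401, 0.1995]
tool_rot: [[0.895, 0.447, 0.0], [0.447, -0.895, -0.0], [0.0, 0.0, -1.0]]
ft_force: [-0.8, 0.1, 0.9]
grip_width: -0.0003
gripper_force: 0.0
```

>>> jog_arm([
  [0, 0, -0.002],
  [0, 0, -0.002],
  [0, 0, -0.002],
  [0, 0, -0.002],
  [0, 0, -0.002],
], hand=[0, 0, 0, 0, 0], yaw=[0, 0, 0, 0, 0])

```text
time_s: 3.28
position: [0.6307, -0.1402, 0.1893]
tool_rot: [[0.895, 0.446, 0.0], [0.446, -0.895, -0.0], [0.0, 0.0, -1.0]]
ft_force: [0.3, -0.1, 3.5]
grip_width: 0.0003
gripper_force: 1.2
```

>>> jog_arm([
  [0, 0, -0.001],
  [0, 0, -0.001],
  [0, 0, -0.001],
  [0, 0, 0],
  [0, 0, 0],
], hand=[0, 0, 0, 0, 0], yaw=[0, 0, 0, 0, 0])

```text
time_s: 3.9
position: [0.6306, -0.1401, 0.1863]
tool_rot: [[0.895, 0.446, 0.0], [0.446, -0.895, -0.0], [0.0, 0.0, -1.0]]
ft_force: [1.0, -0.2, 2.2]
grip_width: 0.0002
gripper_force: 0.9
```

Contact feels right: about 3 N of drag. I'll continue until the force shows the bottom.

>>> jog_arm([
  [0, 0, -0.001],
  [0, 0, -0.001],
  [0, 0, -0.001],
  [0, 0, 0],
  [0, 0, 0],
], hand=[0, 0, 0, 0, 0], yaw=[0, 0, 0, 0, 0])

```text
time_s: 4.53
position: [0.6306, -0.1401, 0.1838]
tool_rot: [[0.895, 0.446, 0.001], [0.446, -0.895, -0.0], [0.0, 0.001, -1.0]]
ft_force: [0.5, 0.3, 5.7]
grip_width: -0.0004
gripper_force: 2.7
```

>>> jog_arm([
  [0, 0, -0.001],
  [0, 0, -0.0005],
  [0, 0, 0],
  [0, 0, 0],
  [0, 0, 0],
], hand=[0, 0, 0, 0, 0], yaw=[0, 0, 0, 0, 0])

```text
time_s: 5.15
position: [0.6307, -0.1402, 0.1828]
tool_rot: [[0.895, 0.446, 0.001], [0.446, -0.895, -0.001], [0.001, 0.001, -1.0]]
ft_force: [-0.7, 0.4, 8.4]
grip_width: 0.0002
gripper_force: 4.0
```

The force climbed at the spring rate to 8.4 N, so the button is at the bottom. I'll retract and go past the middle jar, where the wrist camera can see it.

>>> jog_arm([
  [0, 0, 0.006],
  [0, 0, 0.02],
  [0, 0, 0.04],
  [-0.026, -0.022, 0],
  [-0.036, -0.031, 0],
], hand=[0, 0, 0, 0, 0], yaw=[0, 0, 0, 0, 0])

```text
time_s: 5.78
position: [0.5677, -0.193, 0.2474]
tool_rot: [[0.894, 0.448, -0.001], [0.448, -0.894, 0.0], [-0.001, -0.001, -1.0]]
ft_force: [0.4, -0.8, -0.7]
grip_width: 0.0002
gripper_force: 0.0
```

>>> jog_arm([
  [-0.036, -0.031, 0],
  [-0.036, -0.031, 0],
  [-0.036, -0.031, 0],
  [-0.036, -0.031, 0],
  [0, 0, 0],
], hand=[0, 0, 0, 0, 0], yaw=[0, 0, 0, 0, 0])

```text
time_s: 6.4
position: [0.4224, -0.3186, 0.2475]
tool_rot: [[0.897, 0.443, -0.002], [0.443, -0.897, 0.001], [-0.001, -0.002, -1.0]]
ft_force: [-0.2, 0.9, -0.3]
grip_width: -0.0001
gripper_force: 0.0
```

```bash
python3 w.py w2 .468 -.2815 .151; python3 w.py w2b .631 -.139 .169
```

```text
expected px 259.35586221580826 132.8073517141175
44 [261.95185185 131.00787037] [ 235  106   55   51 2160] at [ 0.4697 -0.2825  0.151 ]
[ 0.4236 -0.3176  0.2475] [0.71 0.21 0.39] 6.45
expected px 106.29789422848023 -407.2133321035433Traceback (most recent call last):
  File "w.py", line 7, in <module>
    ce,s=cap(im.copy(),int(u),int(v),R); print(R,ce,s,"at",onz(c,*ce,g[2]).round(4))
         ~~~^^^^^^^^^^^^^^^^^^^^^^^^^^^
  File "h.py", line 19, in cap
    i=1+np.argmax(s[1:,4]); return c[i],s[i]
        ~~~~~~~~~^^^^^^^^^
    return _wrapfunc(a, 'argmax', axis=axis, out=out, **kwds)
    return bound(*args, **kwds)
ValueError: attempt to get argmax of an empty sequence
```

View pics/w2.png

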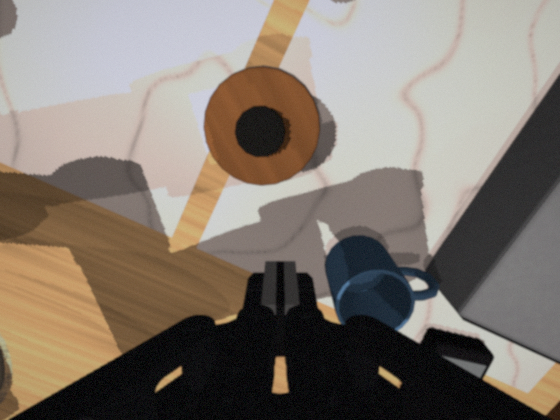

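The view shows the middle jar's round lid with its cap at (262,131), i.e. (0.469, -0.282). I'll centre, descend and press in the same way.

>>> jog_arm([
  [0.023, 0.018, 0],
  [0.022, 0.018, 0],
  [0, 0, -0.04],
  [0, 0, -0.025],
  [0, 0, -0.01],
], hand=[0, 0, 0, 0, 0], yaw=[0, 0, 0, 0, 0])

```text
time_s: 7.12
position: [0.4699, -0.2798, 0.1714]
tool_rot: [[0.894, 0.448, -0.002], [0.448, -0.894, 0.002], [-0.001, -0.003, -1.0]]
ft_force: [-0.1, -0.6, -0.4]
grip_width: 0.0001
gripper_force: 0.0
```

>>> jog_arm([
  [0, 0, -0.001],
  [0, 0, -0.001],
  [0, 0, -0.001],
  [0, 0, -0.002],
  [0, 0, -0.002],
], hand=[0, 0, 0, 0, 0], yaw=[0, 0, 0, 0, 0])

```text
time_s: 7.75
position: [0.4696, -0.2813, 0.1661]
tool_rot: [[0.895, 0.446, 0.001], [0.446, -0.895, -0.001], [0.0, 0.001, -1.0]]
ft_force: [-0.0, -0.2, 2.1]
grip_width: 0.0003
gripper_force: 1.2
```

>>> jog_arm([
  [0, 0, -0.002],
  [0, 0, -0.002],
  [0, 0, -0.001],
  [0, 0, -0.001],
  [0, 0, 0],
], hand=[0, 0, 0, 0, 0], yaw=[0, 0, 0, 0, 0])

```text
time_s: 8.38
position: [0.4696, -0.2812, 0.1598]
tool_rot: [[0.895, 0.446, 0.0], [0.446, -0.895, -0.0], [0.0, 0.0, -1.0]]
ft_force: [0.9, -1.9, 2.3]
grip_width: 0.0002
gripper_force: 0.9
```

>>> jog_arm([
  [0, 0, -0.002],
  [0, 0, -0.002],
  [0, 0, -0.001],
  [0, 0, -0.001],
  [0, 0, 0],
], hand=[0, 0, 0, 0, 0], yaw=[0, 0, 0, 0, 0])

```text
time_s: 9.0
position: [0.4696, -0.2812, 0.154]
tool_rot: [[0.895, 0.446, 0.0], [0.446, -0.895, -0.0], [0.0, 0.0, -1.0]]
ft_force: [0.5, -2.2, 4.5]
grip_width: 0.0001
gripper_force: 2.4
```

>>> jog_arm([
  [0, 0, -0.001],
  [0, 0, 0],
  [0, 0, 0],
  [0, 0, 0],
  [0, 0, 0],
], hand=[0, 0, 0, 0, 0], yaw=[0, 0, 0, 0, 0])

```text
time_s: 9.62
position: [0.4696, -0.2812, 0.1533]
tool_rot: [[0.895, 0.446, 0.001], [0.446, -0.895, -0.001], [0.0, 0.001, -1.0]]
ft_force: [0.5, 1.0, 7.2]
grip_width: 0.0002
gripper_force: 3.3
```

>>> jog_arm([
  [0, 0, -0.0006],
  [0, 0, 0],
  [0, 0, 0],
  [0, 0, 0.006],
  [0, 0, 0.02],
], hand=[0, 0, 0, 0, 0], yaw=[0, 0, 0, 0, 0])

```text
time_s: 10.25
position: [0.4688, -0.2803, 0.1773]
tool_rot: [[0.895, 0.446, -0.003], [0.446, -0.895, 0.003], [-0.001, -0.004, -1.0]]
ft_force: [-0.7, -0.3, 1.0]
grip_width: -0.0001
gripper_force: 0.0
```

>>> jog_arm([
  [0, 0, 0.04],
  [0, 0.02, 0.028],
  [-0.005, 0.05, 0],
  [-0.005, 0.05, 0],
  [-0.005, 0.05, 0],
], hand=[0, 0, 0, 0, 0], yaw=[0, 0, 0, 0, 0])

```text
time_s: 10.88
position: [0.4537, -0.1093, 0.2458]
tool_rot: [[0.895, 0.446, -0.002], [0.446, -0.895, 0.001], [-0.001, -0.002, -1.0]]
ft_force: [-0.0, -0.3, 0.0]
grip_width: 0.0
gripper_force: 0.0
```

>>> jog_arm([
  [-0.005, 0.05, 0],
  [-0.005, 0.05, 0],
  [-0.005, 0.05, 0],
  [-0.005, 0.05, 0],
  [-0.005, 0.05, 0],
], hand=[0, 0, 0, 0, 0], yaw=[0, 0, 0, 0, 0])

```text
time_s: 11.5
position: [0.4286, 0.1405, 0.2459]
tool_rot: [[0.895, 0.446, -0.002], [0.446, -0.895, 0.0], [-0.002, -0.001, -1.0]]
ft_force: [1.6, -0.3, -0.3]
grip_width: -0.0002
gripper_force: 0.0
```

>>> jog_arm([
  [-0.005, 0.05, -0.01],
  [0, 0.03, -0.015],
  [0, 0, -0.015],
  [0, 0, 0],
  [0, 0, 0],
], hand=[0, 0, 0, 0, 0], yaw=[0, 0, 0, 0, 0])

```text
time_s: 12.12
position: [0.4246, 0.2187, 0.2066]
tool_rot: [[0.895, 0.446, -0.0], [0.446, -0.895, 0.0], [-0.0, -0.0, -1.0]]
ft_force: [1.2, -0.6, 0.5]
grip_width: -0.0001
gripper_force: 0.0
```

```bash
python3 w.py w3 .470 .257 .121
```

```text
expected px 256.37459908763884 134.00005576444823
47 [253.32159624 130.40688576] [ 224  103   61   55 2556] at [0.4711 0.2595 0.121 ]
[0.4247 0.2186 0.2068] [-0.16 -0.23  0.3 ] 12.175
```

View pics/w3.png

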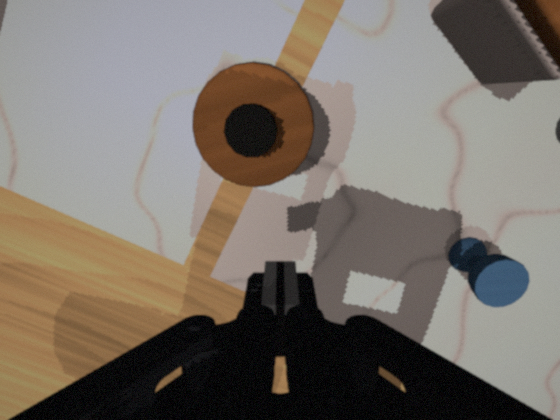

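The short jar's round lid shows with its cap at (253,130), i.e. (0.4705, 0.2585). I'll centre, descend and press.

>>> jog_arm([
  [0.023, 0.02, 0],
  [0.023, 0.02, 0],
  [0, 0, -0.035],
  [0, 0, -0.022],
  [0, 0, -0.008],
], hand=[0, 0, 0, 0, 0], yaw=[0, 0, 0, 0, 0])

```text
time_s: 12.8
position: [0.4705, 0.2585, 0.1407]
tool_rot: [[0.895, 0.446, -0.001], [0.446, -0.895, -0.0], [-0.001, -0.0, -1.0]]
ft_force: [-0.1, -0.4, 0.2]
grip_width: -0.0002
gripper_force: 0.0
```

>>> jog_arm([
  [0, 0, -0.001],
  [0, 0, -0.001],
  [0, 0, -0.001],
  [0, 0, -0.002],
  [0, 0, -0.002],
], hand=[0, 0, 0, 0, 0], yaw=[0, 0, 0, 0, 0])

```text
time_s: 13.42
position: [0.4708, 0.2589, 0.1345]
tool_rot: [[0.895, 0.446, 0.001], [0.446, -0.895, 0.0], [0.001, 0.0, -1.0]]
ft_force: [0.6, -0.2, 2.5]
grip_width: 0.0
gripper_force: 1.2
```

>>> jog_arm([
  [0, 0, -0.002],
  [0, 0, -0.002],
  [0, 0, -0.001],
  [0, 0, -0.001],
  [0, 0, 0],
], hand=[0, 0, 0, 0, 0], yaw=[0, 0, 0, 0, 0])

```text
time_s: 14.05
position: [0.4706, 0.2589, 0.1282]
tool_rot: [[0.895, 0.446, 0.0], [0.446, -0.895, 0.0], [0.0, 0.0, -1.0]]
ft_force: [1.7, 0.1, 2.4]
grip_width: 0.0
gripper_force: 1.0
```

>>> jog_arm([
  [0, 0, -0.002],
  [0, 0, -0.001],
  [0, 0, -0.001],
  [0, 0, -0.001],
  [0, 0, 0],
], hand=[0, 0, 0, 0, 0], yaw=[0, 0, 0, 0, 0])

```text
time_s: 14.68
position: [0.4706, 0.2589, 0.1235]
tool_rot: [[0.895, 0.446, 0.0], [0.446, -0.895, 0.0], [0.0, 0.0, -1.0]]
ft_force: [0.4, 0.1, 6.3]
grip_width: 0.0003
gripper_force: 3.0
```

>>> jog_arm([
  [0, 0, -0.0005],
  [0, 0, 0],
  [0, 0, 0],
  [0, 0, 0],
  [0, 0, 0],
], hand=[0, 0, 0, 0, 0], yaw=[0, 0, 0, 0, 0])

```text
time_s: 15.3
position: [0.4706, 0.2589, 0.1232]
tool_rot: [[0.895, 0.446, 0.001], [0.446, -0.895, 0.0], [0.001, 0.0, -1.0]]
ft_force: [0.2, 0.3, 7.2]
grip_width: 0.0001
gripper_force: 3.5
```

Bottomed out. I'll retract and take a last look at the whole scene.

>>> jog_arm([
  [0, 0, -0.0005],
  [0, 0, 0],
  [0, 0, 0.006],
  [0, 0, 0.02],
  [0, 0, 0.05],
], hand=[0, 0, 0, 0, 0], yaw=[0, 0, 0, 0, 0])

```text
time_s: 15.92
position: [0.4691, 0.2584, 0.1969]
tool_rot: [[0.895, 0.446, -0.007], [0.446, -0.895, -0.002], [-0.007, -0.001, -1.0]]
ft_force: [0.3, 0.5, 0.5]
grip_width: -0.0001
gripper_force: 0.0
```

>>> jog_arm([
  [0, 0, 0.05],
  [-0.03, 0.03, 0],
  [-0.03, 0.03, 0],
  [0, 0, 0],
  [0, 0, 0],
], hand=[0, 0, 0, 0, 0], yaw=[0, 0, 0, 0, 0])

```text
time_s: 16.55
position: [0.4105, 0.3186, 0.2479]
tool_rot: [[0.895, 0.447, -0.001], [0.447, -0.895, -0.001], [-0.001, 0.0, -1.0]]
ft_force: [1.0, 0.9, -0.7]
grip_width: 0.0001
gripper_force: 0.0
```

```bash
python3 - <<'E'
from h import *
S=env.get_image("scene")[:,:,::-1].copy();cv2.imwrite("pics/scene1.png",S)
S0=cv2.imread("pics/scene0.png")
def up(im,u,v): return cv2.resize(im[v-25:v+25,u-25:u+25],(200,200),interpolation=cv2.INTER_NEAREST)
s=[(253,218),(200,178),(394,177),(356,224)]
cv2.imwrite("pics/c2.png",np.vstack([np.hstack([up(I,*p) for p in s]) for I in(S0,S)]))
print(env.observe()["time_s"])
E
```

```text
16.6
```

View pics/c2.png

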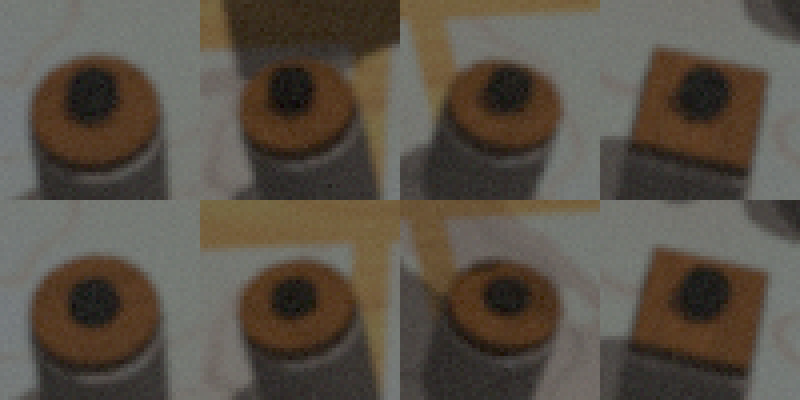

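View pics/scene1.png

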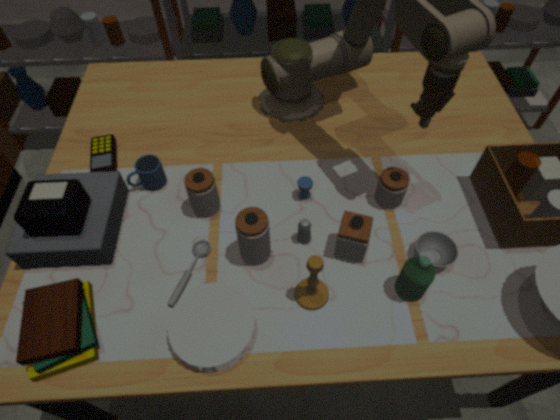

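The three round jars' caps, at (252,218), (198,177) and (394,176), now sit lower. The square jar's cap at (356,222) is unchanged, and everything else is in place.

```bash
python3 -c "
from rig import env
print(env.close_job())"
```

```text
the job is handed in; nothing more can be done
None
```

I pressed the three round jars' buttons fully down with the fingertips, in the order tall, middle, short, left the square jar's button up and nothing else disturbed, and handed the job in at about 16.6 s.

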